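Clear the drawing stand and draw out its sprung tablet rod

ROBOT

A 6-joint arm with a two-finger parallel gripper is mounted at the origin on the work surface. World frame = base frame: x ahead of the robot, y to its left, z up, the work surface at z = 0. Lengths are in mm, angles in rad, forces in N, time in s.
With the tool pointing down it reaches from about 350 to 875 mm from the base axis. Payload 4.2 kg.
Tool frame: the origin (TCP) lies between the finger pads; the fingertips stand 14 mm ahead of it and the grasp point (between the pads) lies 5 mm behind it; z points along the fingers, y is the line along which they close (so a half turn about z gives the same grasp; the last joint's range is limited). The gripper opens to 85 mm and grips with 20 to 120 N. Pads are 22 mm wide; open, the fingers measure 114 mm over their backs; the gripper's body (76 mm by 85 mm) begins 54 mm behind the grasp point. The pads swing forward as they close: fully open they stand 13 mm farther back than shut.
Start: joints at [-1.008, 0.385, 0.008, 0, -1.194, -0.259], TCP at [186.983, -596.353, 245.312] pointing down, gripper open.
Joint ranges: [-3.14, 3.14], [-1.21, 2.06], [-1.07, 1.41], [-3.16, 2.05], [-2.99, -0.16], [-3.1, 3.1]. Speed limits (rad/s): [2.79, 2.79, 3.14, 3.14, 3.14, 3.14].

INTERFACE

Orientations are given as a unit quaternion [x, y, z, w].
In Python, from bench import * gives the robot as it stands.
- The arm moves only by the tool carry_out, never from a script. Its argument "motion" is a list of rows, each a list of 7 numbers: the turn, a rotation vector about the tool's x, y, z in rad, then the shift along the tool's x, y, z in mm, then the opening, from -1 (shut) to 1 (fully open), so that 0 is half open. A call has 1 to 5 rows; each row is the pose to reach, as a shift and turn from the pose commanded when the call began, along the tool's axes at that moment; what a row does not reach only later rows make up. A row lasts 1/8 s, in which the tool goes at most 62.5 mm and 10.7 degrees, less where a joint would pass 70% of its speed; a pose out of reach is approached as far as the arm can. A call with a gripper value outside its range is refused whole. The fingers move at their own pace and stop on an object; the grip force is fixed at half the most. Time passes only in rows, so rows that repeat a pose let the fingers close. It gives the time, the measured TCP pose, the force, the opening and the grip force at its end, in the units of the state.
- read_state(): the state, without advancing time (a new reading comes with each control period).
- get_image(name): name is "scene" or "side" or "wrist"; returns a dict with "color" (400x640x3 uint8, blue, green, red), "mtx" (3x3 intrinsics, pixels), "k1" (the pictures are not rectified: a ray, as slopes to the right and down, at radius r is drawn at 1 + k1 r^2 times it, then the intrinsics apply), "position" and "orientation" of the camera in the world. Camera axes: x right, y down, z forward; pixel columns grow to the right and rows downward; lengths in mm; the calibration is good to about 2 mm. A picture is of the moment at which its call begins. There is no depth.
- job_done(): hands the job in; it is judged then, once.
The state is a dict: "clock": time; "joints": joint angles; "joint_vel": joint speeds; "joint_efforts": joint torques, N m; "position": TCP position; "ee_rot": TCP orientation; "contact_force": force on the tool from outside, world axes, zero at the start; "wrist_torque": the same for the moment, N m; "gripper_width": finger opening in mm; "grasp_force": force on a finger pad.
Only numpy, scipy, OpenCV 4.12 (cv2) and the standard library are available. Lean on these libraries where they do the work, as an engineer would, in place of code of your own. Each camera call takes 0.05 s, during which the arm holds its last target. There are 200 camera calls.

TASK

Get the drawing stand ready for the tablet: lift the stand's black top by its steel bar handle so that the three erasers slide off into the blue bin behind it, then lower the top gently until it lies flat again, without letting it drop. Then pull the orange post on the sprung side rod out until the yellow ring has just come out of the sleeve, and finish holding it still there with the fingers on the post: do not let go. Leave the other things on the desk where they are.

Things in the scene. Friction and masses are not known exactly. Their poses are not given: they have to be found in the camera images.
- stand: fixed black base of the drawing stand, 170 x 220 x 30 mm; origin at the centre of its underside on the table, x away from the handle towards the bin, y along the hinge and the rod's pull. Its hinged top, 180 x 220 x 8 mm (upper face 42 mm above the table when flat, 14 mm rims at both sides, open at the hinge end), covers it. A dark sleeve, 32 mm wide and high, on its +y side holds the rod
- top (a joint): hinge angle of the stand's top, rad: 0 lying flat, growing as the handle end is lifted; stop at 1.05. The top weighs about 0.5 kg and falls shut if let go. Erasers begin to slide on it somewhere between 0.4 and 0.7 rad, so about 0.95 clears them all within 1 s
- hinge (a point): middle of the hinge line (fixed), level with the top's upper face at its far edge; the hinge line runs along the stand's y
- top_handle (a point): middle of the top's steel bar handle: a round bar 12 mm thick, 100 mm long, parallel to the hinge; when flat 215 mm towards the stand's -x and 28 mm above hinge, 70 mm above the table, 35 mm beyond the top's front edge. Pinched from above across its thickness it turns between the fingers as the top swings, so the gripper may stay upright
- rod: sprung aluminium rod, 12 mm thick, with the orange post on its end. Origin on its axis, axes as the stand's: at the sleeve mouth when home, 47 mm short (-y) of the post's middle. Drawn out by = distance of this origin from sleeve_mouth along the stand's +y: 0 home, stop at 90 mm. The spring pulls home with about 5 N at 0 and 11 N at 60 mm (100 N/m); it does not latch
- sleeve_mouth (a point): centre of the sleeve's open end (fixed), on the rod's axis 18 mm above the table. The rod's yellow ring, 10 mm wide, is hidden inside while the rod is drawn out less than 50 mm; at 60 mm its inner edge is just at the mouth: the whole ring shows, with no bare rod between ring and sleeve. That is the mark
- post_top (a point): middle of the upper end of the rod's orange post, 74 mm above the table. The post is 36 mm along the stand's x, 14 mm along its y (the pull direction) and reaches from 4 to 74 mm above the table; when home, 40 mm of bare rod show between sleeve and post, room for a finger
- bin: fixed blue open bin, 150 x 260 mm outside, 5 mm walls; its wall towards the stand 25 mm high, the others 60 mm; origin at the centre of its underside, axes as the stand's
- eraser_white: white rubber eraser block 36 x 24 x 16 mm (long side along its x, z up), 20 g; origin at the centre of its underside. Starts lying loose on the stand's top.
- eraser_green: green rubber eraser block 36 x 24 x 16 mm (long side along its x, z up), 20 g; origin at the centre of its underside. Starts lying loose on the stand's top.
- eraser_red: red rubber eraser block 36 x 24 x 16 mm (long side along its x, z up), 20 g; origin at the centre of its underside. Starts lying loose on the stand's top.
- mug: bystander: blue mug, 82 mm wide, 95 mm high, right of the bin; origin at the centre of its underside
- mouse: bystander: black computer mouse, 110 x 62 x 34 mm, on a grey pad right of the stand; origin at the centre of its underside
- stylus: bystander: white stylus, 150 x 10 x 10 mm, lying between the stand and the mouse pad; origin at the centre of its underside
- toy_burger: bystander: toy burger, 72 mm wide, 56 mm high, left of the bin; origin at the centre of its underside
- tablet: bystander: tablet, 200 x 135 x 8 mm, flat on the desk left of the rod; origin at the centre of its underside
Things that resemble listed ones, but are neither listed nor needed, are in the scene too. Several things have the shape of the eraser_green; the one meant has the colours described above.

How it is judged:
By the outcome, as a careful person would: the job done as asked, in the order asked, and still so for the second after the job is handed in, while the arm keeps its last pose, push and grip.
It also fails if it takes over 51 s, if anything falls off the work surface, if the arm or the gripper's body presses on something with over 40 N, if the wrist force passes 120 N, or if a joint passes its speed limit or range.

## Working session

There is one attempt and no reset: what is moved stays moved. The work goes in short steps, Python scripts to look and compute and a tool call to move; the robot and the scene stay as the last step left them, time stands still between calls to the robot, and variables do not carry over. Pictures are saved under pics/ and viewed, at most 10 in all, crops included, and the job is handed in when it is done.

Besides the shell and the picture viewer there is one more tool, called after "Emit:" as name(argument=value, ...), one argument or row to a line, values as JSON. carry_out: Moves the arm, as the interface text tells. Its arguments: {"type":"object","properties":{"motion":{"type":"array"}},"required":["motion"]}

```bash
mkdir -p pics; ls; cat > h.py <<'E'
from bench import *
import numpy as np, cv2
from scipy.spatial.transform import Rotation as R
def ray(im,u,v):
    K=np.array(im["mtx"]);xd=np.array([(u-K[0,2])/K[0,0],(v-K[1,2])/K[1,1]]);x=xd.copy()
    for _ in range(20): x=xd/(1+im["k1"]*(x@x))
    return np.array(im["position"]),R.from_quat(im["orientation"]).apply([x[0],x[1],1])
def atz(im,u,v,z):
    p,d=ray(im,u,v); return p+d*(z-p[2])/d[2]
def proj(im,P):
    c=R.from_quat(im["orientation"]).inv().apply(np.array(P)-np.array(im["position"]));x=c[:2]/c[2]
    x=x*(1+im["k1"]*(x@x));K=np.array(im["mtx"]);return np.array([K[0,0]*x[0]+K[0,2],K[1,1]*x[1]+K[1,2]])
E
python3 - <<'E'
from h import *
import pickle
ims={}
for n in ["scene","side"]:
    im=get_image(n); ims[n]=im; cv2.imwrite(f"pics/{n}0.png",im["color"]); print(n,im["position"],im["orientation"],im["mtx"],im["k1"])
pickle.dump(ims,open("ims.pkl","wb"))
print(read_state())
E
```

```text
pics
scene [1379.37537212 -263.89182283 1100.38553047] [ 0.79438797  0.51379901 -0.18335675 -0.26709295] [[468.02591937   0.         316.72915802]
 [  0.         468.02591937 197.07892779]
 [  0.           0.           1.        ]] -0.032604603993508466
side [ 89.05021633 835.38781102 986.68117225] [-0.27991317  0.87475599 -0.37808422  0.11620197] [[507.40629936   0.         323.1017016 ]
 [  0.         507.40629936 200.8173425 ]
 [  0.           0.           1.        ]] -0.0046897727978005765
{'clock': 0.1, 'joints': array([-1.00839326e+00,  3.85475261e-01,  6.79062846e-03, -4.21284620e-04,
       -1.19400788e+00, -2.58561379e-01]), 'joint_vel': array([ 1.57486967e-05, -3.89423751e-03,  1.99572355e-03,  1.88525667e-03,
       -1.05200304e-03,  2.26305776e-05]), 'joint_efforts': array([-1.08215650e-04, -3.93319559e+01,  1.88929510e+01,  4.19796109e+00,
       -2.61302361e-03,  1.03216567e-05]), 'position': array([ 186.84196364, -595.9121947 ,  244.34665232]), 'ee_rot': array([-1.51260268e-01,  9.88493497e-01,  9.47466402e-04, -1.98811051e-04]), 'contact_force': array([-0.08079729, -0.11512751, -0.19808371]), 'wrist_torque': array([-0.02486277, -0.03100276, -0.03356468]), 'grasp_force': 0.0, 'gripper_width': 85.71585504206615}
```

View pics/scene0.png

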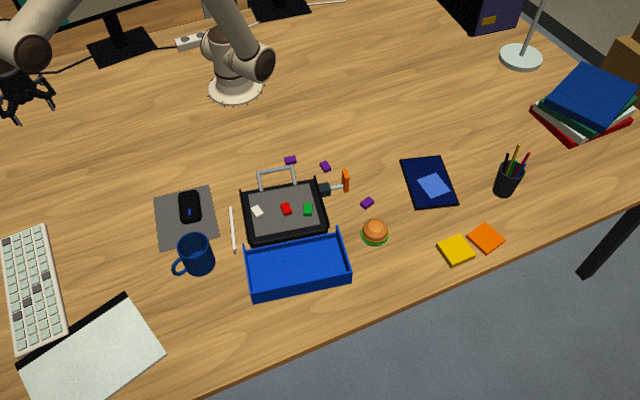

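View pics/side0.png

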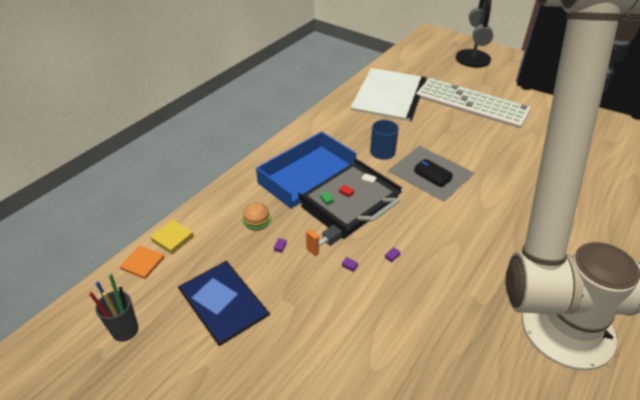

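The scene view shows the stand at about (285,210), the handle at (277,172), the post at (346,180) and the bin at (298,265). The side view shows the handle at (380,210) and the post at (313,243). I'll enlarge both.

```bash
python3 - <<'E'
from h import *
import pickle
ims=pickle.load(open("ims.pkl","rb"))
for n,(x,y,w,h) in dict(scene=(225,150,160,120),side=(280,150,140,105)).items():
    c=ims[n]["color"][y:y+h,x:x+w]; s=800//w
    cv2.imwrite(f"pics/{n}c.png",cv2.resize(c,None,fx=s,fy=s,interpolation=cv2.INTER_CUBIC)); print(n,s)
E
```

```text
scene 5
side 5
```

View pics/scenec.png

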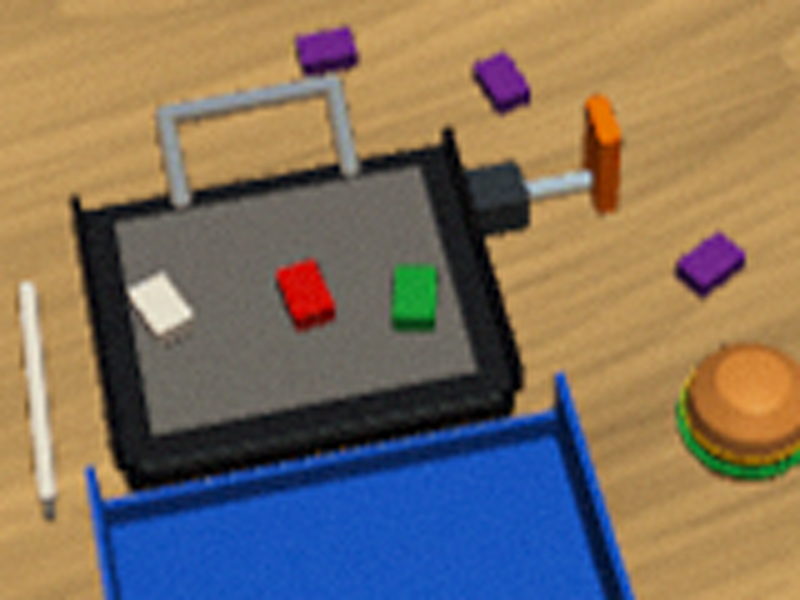

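View pics/sidec.png

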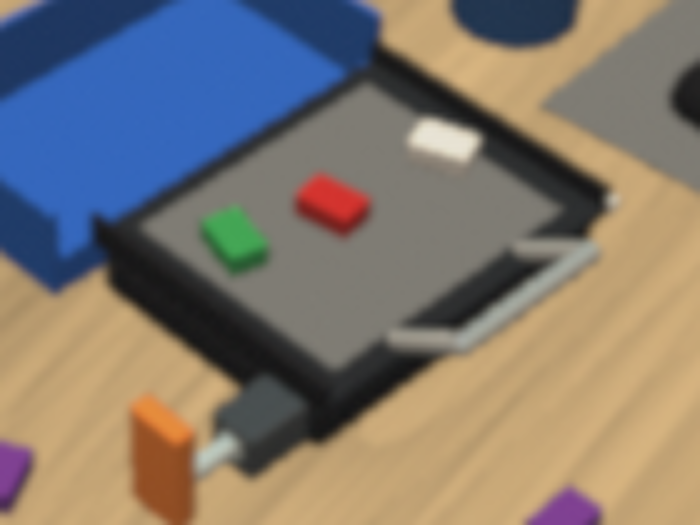

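```bash
cat > fit.py <<'E'
from h import *
import pickle
from scipy.optimize import least_squares
ims=pickle.load(open("ims.pkl","rb"))
S=lambda x,y:(225+(x+.5)/5-.5,150+(y+.5)/5-.5); D=lambda x,y:(280+(x+.5)/5-.5,150+(y+.5)/5-.5)
obs=[("scene",S(167,112),(-215,-47,70)),("scene",S(335,86),(-215,47,70)),("scene",S(76,200),(-180,-110,56)),("scene",S(447,130),(-180,110,56)),("scene",S(520,380),(0,110,56)),
("side",D(597,248),(-215,-47,70)),("side",D(462,342),(-215,47,70)),("side",D(98,217),(0,110,56)),("side",D(608,198),(-180,-110,56))]
post=[("scene",S(603,118)),("side",D(163,418))]
w=lambda p,q:np.array([p[0]+np.cos(p[2])*q[0]-np.sin(p[2])*q[1],p[1]+np.sin(p[2])*q[0]+np.cos(p[2])*q[1],q[2]])
f=lambda p:np.concatenate([proj(ims[n],w(p,q))-uv for n,uv,q in obs])
for n,uv,q in obs[:2]+obs[5:7]: print(n,atz(ims[n],*uv,70).round(1))
a=atz(ims["scene"],*obs[0][1],70);b=atz(ims["scene"],*obs[1][1],70);d=b-a;yaw=np.arctan2(-d[0],d[1])
m=(a+b)/2; p0=[m[0]+215*np.cos(yaw),m[1]+215*np.sin(yaw),yaw]
r=least_squares(f,p0,x_scale=[100,100,1]);print("hinge,yaw",r.x,"\n",r.fun.reshape(-1,2).round(2))
print("handle",w(r.x,(-215,0,70)).round(1))
P=[atz(ims[n],*uv,74) for n,uv in post];print("post",P)
c,s=np.cos(r.x[2]),np.sin(r.x[2])
for q in P: e=q[:2]-r.x[:2]; print("post in hinge frame",c*e[0]+s*e[1],-s*e[0]+c*e[1])
E
python3 fit.py
```

```text
scene [485.4 -74.5  70. ]
scene [507.8  22.2  70. ]
side [483.5 -82.7  70. ]
side [505.1  18.9  70. ]
hinge,yaw [ 7.06235222e+02 -7.02004227e+01 -2.01032858e-01] 
 [[ 0.46  0.05]
 [-1.46 -0.29]
 [-0.75 -1.62]
 [-0.3  -0.9 ]
 [-0.9  -1.55]
 [-2.63  1.57]
 [ 0.09  0.  ]
 [-1.36 -1.51]
 [-0.02 -1.82]]
handle [495.6 -27.3  70. ]
post [array([598.87647296, 152.64994791,  74.        ]), array([595.18668511, 153.12634794,  74.        ])]
post in hinge frame -149.6957305995241 196.92479995663751
post in hinge frame -153.40633755894578 196.65482334879212
```

```bash
cat >> h.py <<'E'
def plan(pos,ydeg,cur=None,q=None):
    """shift and turn in tool axes to reach pos, tool down, tool y at ydeg (or half turn) in world"""
    s=read_state(); c=R.from_quat(s["ee_rot"] if q is None else q); p=np.array(s["position"] if cur is None else cur)
    best=None
    for k in (0,180):
        a=np.radians(ydeg+k); y=np.array([np.cos(a),np.sin(a),0]); z=np.array([0,0,-1]); x=np.cross(y,z)
        r=(c.inv()*R.from_matrix(np.c_[x,y,z])).as_rotvec()
        if best is None or np.linalg.norm(r)<np.linalg.norm(best): best=r
    print("pos",p.round(1),"turn",best.round(3),"shift",c.inv().apply(np.array(pos)-p).round(1),"clock",s["clock"],"w",s["gripper_width"].__round__(1),"J",s["joints"].round(2))
E
python3 -c "
from h import *
plan([480,-25,200],-12,[186.983,-596.353,245.312])"
```

```text
pos [ 187.  -596.4  245.3] turn [ 2.000e-03  1.000e-03 -1.058e+00] shift [-450.5  457.5   46.1] clock 0.1 w 85.7 J [-1.01  0.39  0.01 -0.   -1.19 -0.26]
```

Emit:
carry_out(
  motion=[
    [0,0,-0.1,-43,43,4,0.5],
    [0,0,-0.2,-86,86,9,0.0],
    [0,0,-0.3,-128,130,13,0.0],
    [0,0,-0.4,-171,173,17,0.0],
    [0,0,-0.5,-214,217,22,0.0],
  ],
)

```text
clock: 0.72
position: [326.7, -323.5, 223.1]
ee_rot: [-0.393, 0.92, -0.0, 0.0]
contact_force: [1.2, -0.3, 1.5]
gripper_width: 42.6
grasp_force: 0.0
```

```bash
python3 -c "
from h import *
plan([480,-25,200],-12)"
```

```text
pos [ 326.7 -323.5  223.1] turn [-0.     0.    -0.555] shift [-321.6   95.8   23.1] clock 0.725 w 42.6 J [-0.43  0.12 -0.41 -0.   -1.04 -0.34]
```

Emit:
carry_out(
  motion=[
    [0,0,-0.13,-60,18,5,0],
    [0,0,-0.26,-120,36,9,0],
    [0,0,-0.39,-180,54,14,0],
    [0,0,-0.5,-240,72,18,0],
    [0,0,-0.555,-300,88,23,0],
  ],
)

```text
clock: 1.35
position: [471.0, -47.0, 200.3]
ee_rot: [-0.629, 0.777, -0.0, 0.0]
contact_force: [1.0, -0.4, -0.7]
gripper_width: 42.6
grasp_force: 0.0
```

```bash
python3 - <<'E'
from h import *
import pickle
plan([495.6,-28,150],-12)
im=get_image("wrist"); pickle.dump(im,open("w1.pkl","wb")); cv2.imwrite("pics/w1.png",im["color"]); print(im["position"],im["orientation"])
for q in [(495.6,-28,70)]: print(proj(im,q))
E
```

```text
pos [471.  -47.  200.3] turn [-0.  0.  0.] shift [-23.7 -20.1  50.3] clock 1.35 w 42.6 J [ 0.24  0.17 -0.42  0.   -0.98 -0.45]
[ 454.9134152  -119.83796692  329.6336368 ] [0.10348364 0.98350102 0.14753164 0.0158526 ]
[300.82552968 216.26537714]
```

View pics/w1.png

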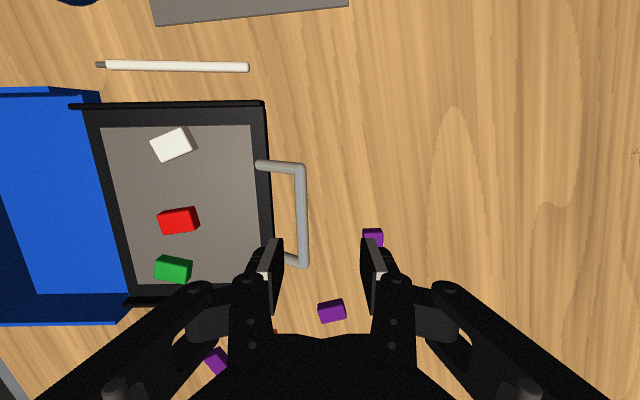

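Wrist view: the handle bar runs from (301,166) to (304,266), and its middle is within 2 px of the predicted (301,216).

```bash
python3 - <<'E'
from h import *
import pickle
im=pickle.load(open("w1.pkl","rb"))
a=atz(im,300.5,168,70);b=atz(im,304,262,70);print(a,b,(a+b)/2,np.degrees(np.arctan2(-(b-a)[0],(b-a)[1])))
m=(a+b)/2
plan([*m[:2],110],-12); plan([*m[:2],66],-12)
E
```

```text
[484.77770522 -75.24945055  70.        ] [504.06250421  22.36860318  70.        ] [494.42010472 -26.44042368  70.        ] -11.175092576635594
pos [474.8 -42.6 199.8] turn [-0.003  0.001  0.006] shift [-19.6 -15.7  89.9] clock 1.4 w 42.3 J [ 0.25  0.17 -0.41 -0.   -0.98 -0.46]
pos [474.8 -42.6 199.8] turn [-0.003  0.001  0.006] shift [-19.6 -15.5 133.9] clock 1.4 w 42.3 J [ 0.25  0.17 -0.41 -0.   -0.98 -0.46]
```

Emit:
carry_out(
  motion=[
    [0,0,0.01,-10,-8,25,0],
    [0,0,0.01,-19,-15,60,0],
    [0,0,0.01,-19,-15,90,0],
    [0,0,0.01,-19,-15,90,0],
    [0,0,0.01,-19,-15,90,0],
  ],
)

```text
clock: 2.02
position: [489.9, -33.7, 111.3]
ee_rot: [-0.625, 0.781, -0.0, 0.001]
contact_force: [0.7, 0.5, -0.4]
gripper_width: 42.8
grasp_force: 0.0
```

```bash
python3 - <<'E'
from h import *
plan([494.8,-27,65],-11.6)
E
```

```text
pos [489.9 -33.7 111.3] turn [-0.001  0.    -0.019] shift [-7.6 -3.2 46.3] clock 2.025 w 42.8 J [ 0.26  0.31 -0.5   0.   -0.76 -0.49]
```

Emit:
carry_out(
  motion=[
    [0,0,-0.015,-7,-3,20,0],
    [0,0,-0.015,-7,-3,45,0],
    [0,0,-0.015,-7,-3,45,0],
  ],
)

```text
clock: 2.4
position: [493.4, -27.7, 65.5]
ee_rot: [-0.63, 0.776, 0.0, -0.001]
contact_force: [-0.5, -0.1, 0.4]
gripper_width: 42.8
grasp_force: 0.0
```

```bash
python3 - <<'E'
from h import *
plan([494.8,-27,65],-11.6)
import pickle
im=get_image("wrist"); cv2.imwrite("pics/w2.png",im["color"][100:400,100:500])
E
```

```text
pos [493.4 -27.7  65.5] turn [ 0.001 -0.001 -0.005] shift [-1.  -1.2  0.5] clock 2.4 w 42.8 J [ 0.27  0.38 -0.53 -0.   -0.65 -0.48]
```

View pics/w2.png

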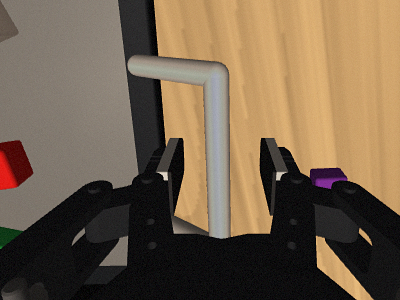

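The bar (crop column about 218) lies midway between the fingers (columns 180 and 262). I'll close on it.

Emit:
carry_out(
  motion=[
    [0,0,0,-1,-1,0,-0.5],
    [0,0,0,-1,-1,0,-1],
    [0,0,0,-1,-1,0,-1],
    [0,0,0,-1,-1,0,-1],
    [0,0,0,-1,-1,0,-1],
  ],
)

```text
clock: 3.08
position: [495.7, -26.5, 66.9]
ee_rot: [-0.631, 0.776, -0.001, 0.001]
contact_force: [-1.3, 0.5, 5.4]
gripper_width: 10.0
grasp_force: 58.4
```

```bash
python3 - <<'E'
from h import *
s=read_state(); p=s["position"]; c=R.from_quat(s["ee_rot"])
print(p,s["contact_force"],s["gripper_width"],s["grasp_force"])
yaw=-.203
sx=np.array([np.cos(yaw),np.sin(yaw),0])
r=np.hypot(215,28);t0=np.arctan2(28,215)
for th in np.arange(0,.96,.05):
    d=sx*(215-r*np.cos(th+t0))+np.array([0,0,r*np.sin(th+t0)-28])
    print(th.round(2),c.inv().apply(d).round(1))
E
```

```text
[495.71982448 -26.46696083  66.88868158] [-1.27515927  0.53259134  5.38502507] 9.953261053616565 58.44209969043732
0.0 [0. 0. 0.]
0.05 [ -0.   -1.7 -10.7]
0.1 [ -0.   -3.9 -21.3]
0.15 [ -0.   -6.7 -31.8]
0.2 [ -0.1  -9.9 -42.1]
0.25 [ -0.1 -13.7 -52.3]
0.3 [ -0.1 -18.  -62.2]
0.35 [ -0.1 -22.8 -72. ]
0.4 [ -0.1 -28.1 -81.5]
0.45 [ -0.2 -33.8 -90.7]
0.5 [ -0.2 -40.  -99.6]
0.55 [  -0.2  -46.6 -108.1]
0.6 [  -0.2  -53.6 -116.4]
0.65 [  -0.3  -61.1 -124.3]
0.7 [  -0.3  -68.9 -131.8]
0.75 [  -0.3  -77.1 -138.9]
0.8 [  -0.4  -85.6 -145.6]
0.85 [  -0.4  -94.5 -151.8]
0.9 [  -0.4 -103.6 -157.6]
0.95 [  -0.5 -113.1 -162.9]
```

Emit:
carry_out(
  motion=[
    [0,0,0,0,-1.7,-10.7,-1],
    [0,0,0,0,-3.9,-21.3,-1],
    [0,0,0,0,-6.7,-31.8,-1],
    [0,0,0,0,-9.9,-42.1,-1],
    [0,0,0,0,-13.7,-52.3,-1],
  ],
)

```text
clock: 3.7
position: [508.2, -29.0, 118.2]
ee_rot: [-0.63, 0.776, 0.001, 0.0]
contact_force: [-0.1, 6.2, -2.6]
gripper_width: 10.0
grasp_force: 58.3
```

Emit:
carry_out(
  motion=[
    [0,0,0,0,-4.3,-9.9,-1],
    [0,0,0,0,-9.1,-19.7,-1],
    [0,0,0,0,-14.4,-29.2,-1],
    [0,0,0,0,-20.1,-38.4,-1],
    [0,0,0,0,-26.3,-47.3,-1],
  ],
)

```text
clock: 4.32
position: [531.8, -33.6, 164.7]
ee_rot: [-0.63, 0.777, 0.003, -0.001]
contact_force: [-2.6, 9.9, -2.6]
gripper_width: 9.7
grasp_force: 58.2
```

Emit:
carry_out(
  motion=[
    [0,0,0,-0.5,-6.6,-8.5,-1],
    [0,0,0,-1,-13.6,-16.8,-1],
    [0,0,0,-1.5,-21.1,-24.7,-1],
    [0,0,0,-2,-28.9,-32.2,-1],
    [0,0,0,-2,-37.1,-39.3,-1],
  ],
)

```text
clock: 4.95
position: [565.9, -40.2, 205.0]
ee_rot: [-0.63, 0.777, 0.004, -0.004]
contact_force: [-10.8, 7.7, 7.4]
gripper_width: 9.4
grasp_force: 58.5
```

Emit:
carry_out(
  motion=[
    [0,0,0,0,-8.5,-6.7,-1],
    [0,0,0,0,-17.4,-12.9,-1],
    [0,0,0,0,-26.5,-18.7,-1],
    [0,0,0,0,-36,-24,-1],
    [0,0,0,0,-36,-24,-1],
  ],
)

```text
clock: 5.58
position: [603.6, -47.4, 233.3]
ee_rot: [-0.631, 0.776, 0.001, -0.001]
contact_force: [-12.0, 8.7, 17.7]
gripper_width: 9.6
grasp_force: 59.2
```

Emit:
carry_out(
  motion=[
    [0,0,0,0,0,0,-1],
    [0,0,0,0,0,0,-1],
    [0,0,0,0,0,0,-1],
    [0,0,0,0,0,0,-1],
    [0,0,0,0,0,0,-1],
  ],
)

```text
clock: 6.2
position: [603.1, -47.3, 233.0]
ee_rot: [-0.631, 0.776, 0.001, -0.001]
contact_force: [-11.3, 8.9, 17.4]
gripper_width: 9.7
grasp_force: 59.2
```

```bash
python3 - <<'E'
from h import *
s=read_state(); print(s["joints"].round(2),s["wrist_torque"].round(2))
a=get_image("scene")["color"][120:320,180:400]; cv2.imwrite("pics/s2.png",cv2.resize(a,None,fx=2.5,fy=2.5,interpolation=cv2.INTER_CUBIC))
E
```

```text
[ 0.19  0.36 -0.06 -0.   -1.15 -0.39] [2.56 3.74 0.12]
```

View pics/s2.png

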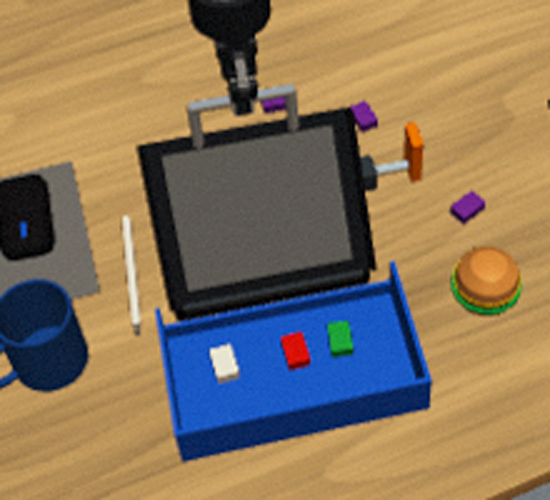

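All three erasers are in the bin: white (224,362), red (295,350), green (340,338). Now I'll lower the top.

Emit:
carry_out(
  motion=[
    [0,0,0,0,9.5,5.3,-1],
    [0,0,0,0,18.6,11.1,-1],
    [0,0,0,0,27.5,17.3,-1],
    [0,0,0,0,36,24,-1],
    [0,0,0,0,44.2,31.1,-1],
  ],
)

```text
clock: 6.88
position: [560.4, -39.0, 200.4]
ee_rot: [-0.631, 0.776, 0.001, -0.001]
contact_force: [-9.7, 3.9, 12.0]
gripper_width: 9.6
grasp_force: 59.4
```

Emit:
carry_out(
  motion=[
    [0,0,0,0,7.8,7.5,-1],
    [0,0,0,0,15.3,15.4,-1],
    [0,0,0,0.5,22.3,23.7,-1],
    [0,0,0,0.5,28.9,32.2,-1],
    [0,0,0,1,35.1,41.1,-1],
  ],
)

```text
clock: 7.5
position: [526.7, -32.5, 157.1]
ee_rot: [-0.63, 0.776, 0.001, -0.001]
contact_force: [-4.2, 5.5, 3.5]
gripper_width: 9.6
grasp_force: 60.7
```

Emit:
carry_out(
  motion=[
    [0,0,0,0,5.7,9.2,-1],
    [0,0,0,0,11,18.7,-1],
    [0,0,0,0.5,15.8,28.5,-1],
    [0,0,0,0.5,20.1,38.4,-1],
    [0,0,0,1,23.9,48.6,-1],
  ],
)

```text
clock: 8.12
position: [504.5, -28.3, 107.6]
ee_rot: [-0.63, 0.776, 0.0, 0.001]
contact_force: [0.1, 6.9, -1.7]
gripper_width: 9.9
grasp_force: 62.6
```

Emit:
carry_out(
  motion=[
    [0,0,0,0,1.6,5.1,-1],
    [0,0,0,0,3.2,10.3,-1],
    [0,0,0,0,4.7,15.5,-1],
    [0,0,0,0,6,20.8,-1],
    [0,0,0,0,7.1,26.1,-1],
  ],
)

```text
clock: 8.75
position: [498.0, -27.0, 81.5]
ee_rot: [-0.63, 0.776, -0.0, 0.001]
contact_force: [-0.9, 6.0, -0.2]
gripper_width: 9.5
grasp_force: 63.7
```

Emit:
carry_out(
  motion=[
    [0,0,0,0,0.6,3.2,-1],
    [0,0,0,0,1,6.4,-1],
    [0,0,0,0,1.5,9.6,-1],
    [0,0,0,0,1.9,12.8,-1],
    [0,0,0,0,2.3,15,-1],
  ],
)

```text
clock: 9.38
position: [495.9, -26.6, 67.3]
ee_rot: [-0.631, 0.776, -0.0, 0.0]
contact_force: [-7.8, 6.9, 17.8]
gripper_width: 10.0
grasp_force: 65.5
```

Emit:
carry_out(
  motion=[
    [0,0,0,0,0,0.5,-1],
    [0,0,0,0,0,0.5,-1],
    [0,0,0,0,0,0.5,-1],
  ],
)

```text
clock: 9.75
position: [495.9, -26.6, 67.4]
ee_rot: [-0.631, 0.776, -0.0, 0.001]
contact_force: [-4.7, 5.2, 9.9]
gripper_width: 9.8
grasp_force: 64.8
```

Emit:
carry_out(
  motion=[
    [0,0,0,0,0,0,-0.6],
    [0,0,0,0,0,0,-0.2],
    [0,0,0,0,0,0,0],
    [0,0,0,0,0,0,0],
    [0,0,0,0,0,0,0],
  ],
)

```text
clock: 10.38
position: [495.4, -26.9, 65.8]
ee_rot: [-0.63, 0.776, 0.0, -0.0]
contact_force: [0.0, -0.8, 0.4]
gripper_width: 43.0
grasp_force: 0.0
```

```bash
python3 - <<'E'
from h import *
plan([490,-25,170],-12)
plan([597,153,170],78)
E
```

```text
pos [495.4 -26.9  65.8] turn [ 0.    -0.     0.002] shift [  -0.8    5.7 -104.2] clock 10.375 w 43.0 J [ 0.27  0.39 -0.53  0.   -0.66 -0.48]
pos [495.4 -26.9  65.8] turn [ 0.     0.    -1.568] shift [-197.   -62.4 -104.3] clock 10.375 w 43.0 J [ 0.27  0.39 -0.53  0.   -0.66 -0.48]
```

Emit:
carry_out(
  motion=[
    [0,0,0,0,0,-40,0],
    [0,0,0,0,0,-90,0],
    [0,0,-0.18,-30,-8,-104,0],
    [0,0,-0.36,-70,-20,-104,0],
    [0,0,-0.54,-110,-35,-104,0],
  ],
)

```text
clock: 11.0
position: [552.7, 74.6, 170.5]
ee_rot: [0.816, -0.578, 0.0, -0.0]
contact_force: [0.2, -0.4, 0.5]
gripper_width: 42.6
grasp_force: 0.0
```

```bash
python3 - <<'E'
from h import *
plan([597,153,150],78)
E
```

```text
pos [552.7  74.6 170.5] turn [-1.000e-03 -0.000e+00 -1.023e+00] shift [-59.2 -67.8  20.6] clock 11.0 w 42.6 J [ 0.42  0.34 -0.27 -0.   -0.97 -0.09]
```

Emit:
carry_out(
  motion=[
    [0,0,-0.18,-12,-14,4,0],
    [0,0,-0.36,-24,-28,8,0],
    [0,0,-0.54,-36,-42,12,0],
    [0,0,-0.72,-48,-55,16,0],
    [0,0,-0.88,-59,-68,20,0],
  ],
)

```text
clock: 11.62
position: [597.4, 152.1, 149.5]
ee_rot: [0.985, -0.175, -0.0, 0.0]
contact_force: [-0.4, 0.6, -0.2]
gripper_width: 42.6
grasp_force: 0.0
```

Emit:
carry_out(
  motion=[
    [0,0,-0.14,0,0,0,0],
    [0,0,-0.14,0,0,0,0],
    [0,0,-0.14,0,0,0,0],
  ],
)

```text
clock: 12.0
position: [597.1, 151.4, 149.8]
ee_rot: [0.994, -0.11, -0.0, 0.0]
contact_force: [-0.2, -0.5, 0.0]
gripper_width: 43.0
grasp_force: 0.0
```

```bash
python3 - <<'E'
from h import *
import pickle
plan([597,153,46],78)
im=get_image("wrist"); pickle.dump(im,open("w3.pkl","wb")); cv2.imwrite("pics/w3.png",im["color"]); print(proj(im,(597,153,74)))
E
```

```text
pos [597.1 151.4 149.8] turn [ 0.    0.   -0.01] shift [ -0.5  -1.5 103.8] clock 12.0 w 43.0 J [ 0.51  0.45 -0.14  0.   -0.98  0.84]
[320.01013745 212.90507792]
```

View pics/w3.png

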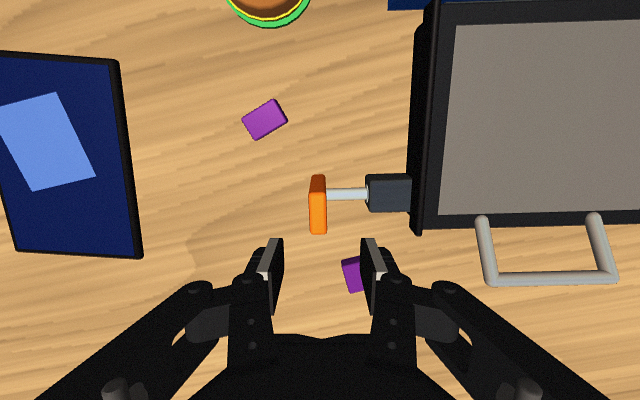

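Post top face is at columns 310–327 and rows 190–234, centred on (318.5,212), about 1 mm from the prediction. The rod runs horizontally, so the gripper is aligned.

Emit:
carry_out(
  motion=[
    [0,0,-0.01,-0.5,-2,20,0],
    [0,0,-0.01,-0.5,-2,50,0],
    [0,0,-0.01,-0.5,-2,80,0],
    [0,0,-0.01,-0.5,-2,103,0],
    [0,0,-0.01,-0.5,-2,103,0],
  ],
)

```text
clock: 12.68
position: [596.0, 152.9, 45.2]
ee_rot: [0.995, -0.104, -0.002, 0.001]
contact_force: [0.1, 0.2, 0.6]
gripper_width: 43.0
grasp_force: 0.0
```

Emit:
carry_out(
  motion=[
    [0,0,0,0,0,0,-0.4],
    [0,0,0,0,0,0,-1],
    [0,0,0,0,0,0,-1],
    [0,0,0,0,0,0,-1],
    [0,0,0,0,0,0,-1],
  ],
)

```text
clock: 13.3
position: [598.3, 154.5, 48.5]
ee_rot: [0.995, -0.103, 0.002, -0.001]
contact_force: [-0.3, 2.9, 7.1]
gripper_width: 13.3
grasp_force: 59.9
```

```bash
python3 - <<'E'
from h import *
s=read_state();c=R.from_quat(s["ee_rot"]);print(s["position"],c.inv().apply(60*np.array([np.sin(.203),np.cos(.203),0])))
E
```

```text
[598.29647374 154.53313058  48.51242877] [ -0.17354557 -59.99966266   0.10179509]
```

Emit:
carry_out(
  motion=[
    [0,0,0,0,-6,-1,-1],
    [0,0,0,0,-14,-2,-1],
    [0,0,0,0,-22,-2,-1],
    [0,0,0,0,-30,-2,-1],
    [0,0,0,0,-38,-2,-1],
  ],
)

```text
clock: 13.92
position: [604.6, 188.1, 48.5]
ee_rot: [0.995, -0.104, -0.001, 0.002]
contact_force: [1.2, -9.7, 1.3]
gripper_width: 13.6
grasp_force: 60.3
```

Emit:
carry_out(
  motion=[
    [0,0,0,0,-7,0,-1],
    [0,0,0,0,-14,0,-1],
    [0,0,0,0,-20,0,-1],
    [0,0,0,0,-20,0,-1],
    [0,0,0,0,-20,0,-1],
  ],
)

```text
clock: 14.55
position: [608.3, 206.8, 48.5]
ee_rot: [0.995, -0.104, -0.002, 0.003]
contact_force: [-0.5, -10.0, 1.7]
gripper_width: 13.5
grasp_force: 60.8
```

```bash
python3 - <<'E'
from h import *
import pickle
s=read_state();d=s["position"]-np.array([598.3,154.5,48.5]);print(d,d@[np.sin(.203),np.cos(.203),0],d@[np.cos(.203),-np.sin(.203),0])
im=get_image("wrist"); pickle.dump(im,open("w4.pkl","wb")); 
sc=get_image("scene"); pickle.dump(sc,open("s4.pkl","wb"))
a=cv2.resize(im["color"][120:320,260:460],None,fx=2,fy=2,interpolation=cv2.INTER_CUBIC)
b=cv2.resize(sc["color"][160:210,310:360],None,fx=8,fy=8,interpolation=cv2.INTER_CUBIC)
cv2.imwrite("pics/w4.png",np.hstack([a,b]))
E
```

```text
[ 9.98454372e+00  5.23018950e+01 -4.14007003e-02] 53.24090644014431 -0.7649907940595391
```

View pics/w4.png

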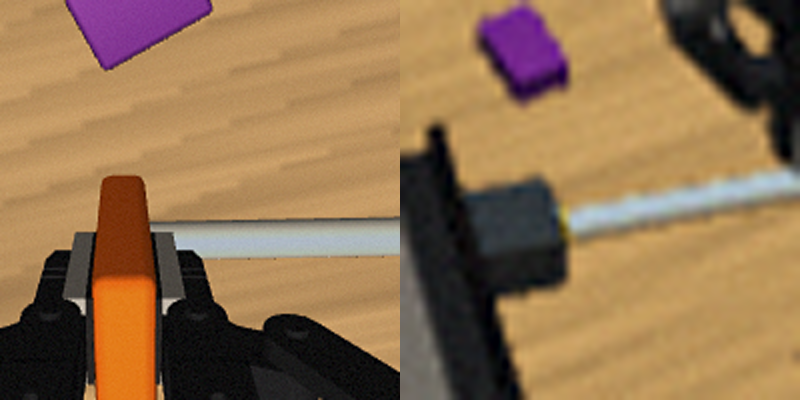

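The ring is just starting to show at a measured draw of 53 mm: about 1 px of yellow at (565,222) in the right half. About 7 mm to go.

Emit:
carry_out(
  motion=[
    [0,0,0,0,-2,0,-1],
    [0,0,0,0,-4.5,0,-1],
    [0,0,0,0,-6.8,0,-1],
    [0,0,0,0,-6.8,0,-1],
    [0,0,0,0,-6.8,0,-1],
  ],
)

```text
clock: 15.28
position: [609.5, 213.1, 48.4]
ee_rot: [0.995, -0.104, -0.002, 0.003]
contact_force: [0.2, -10.9, 3.6]
gripper_width: 13.0
grasp_force: 61.0
```

```bash
python3 - <<'E'
from h import *
import pickle
s=read_state();d=s["position"]-np.array([598.3,154.5,48.5]);print(d,d@[np.sin(.203),np.cos(.203),0],s["joint_vel"].round(4))
im=get_image("wrist"); pickle.dump(im,open("w5.pkl","wb")); 
sc=get_image("scene")
a=cv2.resize(im["color"][140:290,340:640],None,fx=2,fy=2,interpolation=cv2.INTER_CUBIC)
b=cv2.resize(sc["color"][175:200,310:360],None,fx=12,fy=12,interpolation=cv2.INTER_CUBIC)
cv2.imwrite("pics/w5.png",np.vstack([a,b])[:600])
c=im["color"].astype(int); ys=np.argwhere((c[...,2]>150)&(c[...,1]>120)&(c[...,0]<70)); ys=ys[(ys[:,1]>380)]
print(len(ys),ys.min(0) if len(ys) else 0,ys.max(0) if len(ys) else 0)
E
```

```text
[11.18345072 58.57148898 -0.07995015] 59.62347162468215 [ 0.0002 -0.0005 -0.0006 -0.0005  0.0015 -0.0003]
284 [229 481] [249 498]
```

View pics/w5.png

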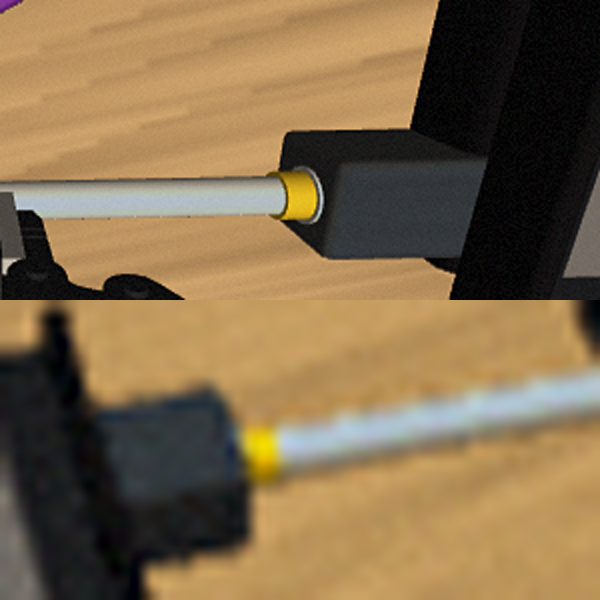

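```bash
python3 - <<'E'
from h import *
import pickle
im=pickle.load(open("w5.pkl","rb")); c=im["color"]
for r in (230,238,244): print(r,[tuple(int(v) for v in c[r,u]) for u in range(476,506)])
w3=pickle.load(open("w3.pkl","rb"))["color"]
for r in (190,194): print("home",r,[tuple(int(v) for v in w3[r,u]) for u in range(358,374)])
# scale: points along rod axis, top z=24
sy=np.array([np.sin(.203),np.cos(.203),0]); sx=np.array([np.cos(.203),-np.sin(.203),0])
s=read_state()["position"]; post=np.array([s[0],s[1],24]);m=post-sy*107
for t in (-2,0,2,10): print(t,proj(im,m+sy*t))
# rod edge visible heights
E
```

```text
230 [(119, 130, 136), (119, 131, 135), (116, 128, 134), (129, 137, 141), (38, 85, 101), (8, 62, 84), (16, 138, 179), (27, 144, 184), (25, 142, 180), (17, 136, 177), (26, 142, 178), (24, 139, 178), (21, 138, 179), (25, 140, 182), (16, 138, 179), (24, 141, 180), (24, 142, 184), (23, 140, 182), (18, 142, 183), (15, 142, 187), (42, 112, 135), (69, 68, 71), (158, 174, 177), (98, 108, 112), (18, 17, 17), (22, 27, 24), (26, 25, 25), (18, 18, 23), (27, 29, 28), (23, 25, 23)]
238 [(191, 188, 178), (190, 187, 176), (194, 193, 180), (196, 192, 181), (195, 192, 179), (199, 194, 184), (155, 166, 163), (0, 54, 77), (22, 161, 205), (34, 194, 236), (31, 190, 231), (32, 189, 230), (33, 191, 231), (34, 192, 231), (31, 191, 230), (32, 190, 230), (31, 192, 231), (32, 189, 231), (34, 191, 231), (31, 189, 231), (33, 191, 232), (31, 198, 240), (45, 134, 162), (59, 60, 64), (196, 196, 183), (149, 148, 140), (12, 13, 16), (22, 25, 25), (25, 24, 27), (29, 28, 31)]
244 [(177, 187, 176), (181, 192, 180), (179, 191, 180), (181, 192, 182), (184, 193, 178), (135, 160, 156), (0, 55, 76), (10, 102, 134), (31, 194, 2
[... 286 characters left out ...]
), (17, 21, 17), (32, 33, 36), (36, 38, 40)]
home 190 [(184, 201, 199), (185, 202, 200), (185, 201, 201), (188, 205, 202), (178, 198, 196), (187, 203, 201), (187, 207, 203), (190, 208, 204), (166, 180, 180), (139, 149, 145), (112, 118, 112), (26, 25, 28), (58, 59, 61), (64, 63, 62), (74, 67, 62), (76, 65, 59)]
home 194 [(220, 205, 195), (221, 209, 197), (221, 210, 197), (219, 207, 196), (221, 209, 198), (222, 209, 199), (222, 207, 199), (220, 207, 197), (228, 215, 204), (146, 144, 142), (120, 113, 106), (25, 27, 29), (60, 61, 62), (64, 64, 59), (72, 67, 59), (76, 64, 60)]
-2 [501.7954436  239.76096792]
0 [498.50119241 239.78819485]
2 [495.2066549  239.81542558]
10 [482.02563418 239.92438656]
```

```bash
python3 - <<'E'
from h import *
import pickle
im=pickle.load(open("w5.pkl","rb")); g=cv2.cvtColor(im["color"],cv2.COLOR_BGR2GRAY)
for r in (226,232,240,248,256): print(r,g[r,498:520].tolist())
sy=np.array([np.sin(.203),np.cos(.203),0]); sx=np.array([np.cos(.203),-np.sin(.203),0])
s=read_state()["position"]; post=np.array([s[0],s[1],0]);m=post-sy*107
for t in (-3,0,3):
  print(t,"top edge",[proj(im,m+sy*t+sx*a+[0,0,34]).round(1).tolist() for a in (12,0,-12)],"rim r8",proj(im,m+sy*t+[0,0,26]).round(1))
E
```

```text
226 [19, 21, 24, 25, 20, 26, 22, 23, 27, 25, 36, 39, 46, 53, 52, 55, 56, 54, 55, 55, 52, 56]
232 [62, 198, 112, 15, 23, 25, 17, 27, 28, 33, 41, 44, 51, 52, 50, 55, 55, 50, 57, 54, 52, 53]
240 [130, 60, 193, 146, 16, 17, 25, 31, 35, 45, 50, 53, 52, 51, 52, 52, 56, 56, 54, 60, 52, 53]
248 [166, 138, 20, 17, 18, 23, 33, 41, 47, 52, 51, 55, 59, 57, 56, 54, 57, 59, 52, 61, 55, 57]
256 [21, 24, 28, 21, 28, 42, 43, 53, 53, 54, 51, 53, 53, 60, 55, 52, 52, 53, 56, 53, 52, 53]
-3 top edge [[518.7, 228.0], [514.4, 247.4], [510.4, 266.0]] rim r8 [505.5 241.2]
0 top edge [[513.3, 228.0], [509.2, 247.4], [505.2, 266.0]] rim r8 [500.5 241.2]
3 top edge [[508.0, 228.1], [504.0, 247.5], [500.1, 266.0]] rim r8 [495.5 241.3]
```

Emit:
carry_out(
  motion=[
    [0,0,0,0,-0.4,0,-1],
    [0,0,0,0,-0.8,0,-1],
    [0,0,0,0,-0.8,0,-1],
    [0,0,0,0,-0.8,0,-1],
  ],
)

```text
clock: 15.88
position: [609.6, 213.7, 48.4]
ee_rot: [0.995, -0.104, -0.002, 0.003]
contact_force: [-1.1, -11.4, 2.6]
gripper_width: 13.5
grasp_force: 61.0
```

```bash
python3 - <<'E'
from h import *
s=read_state();d=s["position"]-np.array([598.3,154.5,48.5]);print(d@[np.sin(.203),np.cos(.203),0],s["contact_force"].round(1),s["grasp_force"])
im=get_image("wrist");c=im["color"]
for r in (238,244): print([(int(c[r,u][0]),int(c[r,u][2])) for u in range(480,508)])
E
```

```text
60.270237252712725 [ -1.1 -11.4   2.6] 61.01936995983124
[(194, 182), (200, 184), (155, 161), (0, 75), (25, 208), (30, 233), (34, 232), (31, 230), (33, 231), (29, 230), (35, 232), (33, 231), (33, 232), (30, 230), (35, 232), (38, 233), (35, 232), (34, 233), (26, 237), (46, 163), (63, 65), (197, 182), (153, 146), (18, 20), (20, 18), (23, 23), (23, 28), (36, 35)]
[(188, 184), (134, 156), (1, 80), (14, 136), (35, 238), (31, 230), (34, 230), (28, 229), (32, 230), (34, 230), (36, 231), (34, 230), (29, 229), (30, 229), (32, 230), (35, 230), (33, 230), (28, 235), (38, 198), (68, 64), (102, 105), (197, 183), (46, 44), (19, 21), (20, 22), (29, 31), (33, 36), (44, 42)]
```

```bash
python3 -c "
from bench import *
print(job_done())"
```

```text
the job is handed in; nothing more can be done
None
```

I've handed the job in: all three erasers are in the blue bin and the top is flat again. The gripper is holding the orange post still at about 60 mm, with the yellow ring showing right up to the sleeve, though the cameras couldn't settle the last few tenths of a millimetre.

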